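Seat the rotor arbor on the bench spin drive

TASK

Lift the rotor arbor out of its sloping cradle, stand it upright in the blue bench stand and let go; then take it afresh, best from straight above, and seat its tapered shank in the spindle of the drive unit, with the two drive slots of its flange over the two brass dogs. Keep hold of it until the flange is down flush on the spindle face, then release it. Do not knock over or push aside the tally counter, petri dish or amber bottle.

Things in the scene. Friction and masses are not known exactly. Their poses are not given: they have to be found in the camera images.
- rotor_arbor: Loose rotor arbor, 0.22 kg: steel shank cone z -46..0 mm, diameter 28 mm at the flange to 18 mm near the tip; aluminium flange dia 58 mm, z 0..12 mm; black grip block above. Origin on the axis in the flange's underside (seating face); +z along the axis to the grip. Same after a half turn about z. Starts lying in the cradle, grip end raised 20 deg, -x upwards, y level.
- arbor_grip (a point): Point on the arbor's axis in its black grip block, 46 mm above the seating face, a good place to pinch; axes as the arbor's. The block runs z 12..72 mm from the seating face (orange end), 24 mm wide along y (pinch these flat y faces) and 20 mm along x.
- arbor_slot (a point): Middle of the arbor's drive slot on +x, 22 mm from the axis, in the flange's underside; an equal slot lies opposite on -x. Each is 14 mm wide along y, goes through the flange, and is cut from the rim in to 15 mm from the axis.
- cradle: Fixed white sloping cradle, about 120x64 mm. Origin on the bench; x = level direction in which the lying grip points, z up. The arbor starts with its origin 60 mm above this one. It lies in an open vee and on a 16 mm wide pad under the last 18 mm of the grip (fingers pass both sides), a key in its lower slot, a stop behind the tip, a plate 34 mm under its axis. Lift it out upwards.
- stand_top (a point): Fixed blue bench stand, a round socket dia 66 mm on an 84x84 mm plate. Point: centre of its flat top, 58 mm above the bench; z up. Its tapered hole, dia 33 mm at the top and 23 mm at 48 mm depth, takes the arbor's shank loosely; the flange then rests on the top at any yaw.
- nose (a point): Centre of the spindle's flat steel face (dia 60 mm, 80 mm above the bench); z up, turns with the spindle. Bore dia 29.6 mm here, 19.2 mm at 48 mm depth. Two brass dogs stand 8 mm high on +x and -x, 18.5..27.5 mm from the centre, 9 mm wide along y, tops 6 mm. Seated: arbor's origin on this point, its x along this x either way round. Drive unit: white base 150x140x30, grey turret to 62 mm.
- spindle (a joint): Turn of the spindle about its upright axis, rad, counter-clockwise from above, 0 when the dogs lie along the drive unit's front-to-back line. Friction of about 0.12 N m holds it where it is; it does not spring back. nose already includes this turn.
- tally_counter: Loose silver tally counter, 46 x 52 x 36 mm, standing; origin at the centre of its underside. To be left alone.
- petri_dish: Loose petri dish, diameter 58 mm, 12 mm high; origin at the centre of its underside. To be left alone.
- bottle_amber: Loose amber bottle with white cap, diameter 51 mm, 96 mm high; origin at the centre of its underside. To be left alone.

How it is judged:
On the way, in this order (a step that is already met when the one before it is completed fails the run):
1. the arbor stands upright in the bench stand, flange down on it, and is let go (horizontal distance between rotor_arbor and stand_top below 0.008 m and z of rotor_arbor in the frame of stand_top between -0.004 and 0.004 m and angle between rotor_arbor's own z axis and vertical below 0.1 rad and contact force between the fingers and rotor_arbor below 0.2 N), for 0.2 s.
2. the arbor is home in the spindle, its slots over the dogs, while still held (horizontal distance between rotor_arbor and nose below 0.004 m and z of rotor_arbor in the frame of nose below 0.005 m and angle between the x axis of rotor_arbor and the x axis of nose, either way round below 0.2 rad and contact force between the fingers and rotor_arbor above 1 N), for 0.05 s.
At the end, for the whole second after the job is handed in: The arbor stands in the spindle, upright within 0.06 rad and within 3 mm of its axis, flange flush on the spindle face within 2.5 mm, both slots over the dogs (within 0.2 rad), at rest and released (horizontal distance between rotor_arbor and nose below 0.003 m and z of rotor_arbor in the frame of nose between -0.003 and 0.0025 m and angle between rotor_arbor's own z axis and vertical below 0.06 rad and angle between the x axis of rotor_arbor and the x axis of nose, either way round below 0.2 rad and linear speed of rotor_arbor below 0.02 m/s and contact force between the fingers and rotor_arbor below 0.2 N); the robot touches nothing.
It fails at once if the tally counter, petri dish or amber bottle is pushed aside (more than 30 mm) or tipped (distance of any of tally_counter, petri_dish, bottle_amber from where it was at the start of the episode above 0.03 m or angle between any of bottle_amber, tally_counter's own z axis and vertical above 0.5 rad).
It also fails if it takes over 64 s, if anything falls off the work surface, if the arm or the gripper's body presses on something with over 40 N, if the wrist force passes 120 N, or if a joint passes its speed limit or range.

ROBOT

A 6-joint arm with a two-finger parallel gripper is mounted at the origin on a cart in front of the work surface, level with it; the furniture and walls round the work are solid. World frame = base frame: x ahead of the robot, y to its left, z up, the work surface at z = 0. Lengths are in m, angles in rad, forces in N, time in s.
With the tool pointing down it reaches from about 0.35 to 0.85 m from the base axis. Payload 8.1 kg.
Tool frame: the origin (TCP) lies between the finger pads; the fingertips stand 11 mm ahead of it and the grasp point (between the pads) lies 8 mm behind it; y points along the fingers, x is the direction in which the jaws open and shut, and the axes are right-handed (so a half turn about y gives the same grasp; the last joint's range is limited). The gripper opens to 93 mm and grips with 3 to 60 N. Pads are 15 mm wide; open, the fingers measure 128 mm over their backs; the gripper's body (75 mm by 188 mm) begins 65 mm behind the grasp point.
Start: joints at [-1.321, 0.13, 1.488, -0, 1.523, -0.085], TCP at [0.197, -0.567, 0.23] pointing down, gripper open.
Joint ranges: [-2.96, 2.96], [-0.89, 2.26], [0.02, 2.5], [-1.34, 4.48], [0, 2.73], [-2.66, 2.66]. Speed limits (rad/s): [2.39, 2.39, 2.79, 3.14, 3.14, 3.14].

INTERFACE

Orientations are given as a rotation vector (axis times angle).
In Python, from plant import readout, optics, robot gives the robot as it stands.
- The arm moves only by the shell command python3 -m creep 'ROWS' [FORCE]. ROWS is JSON, a list that holds one entry, the list of rows, each a list of 7 numbers: the closure, from 0 (fully open) to 1 (shut), then the shift along the tool's x, y, z in cm, then the turn, a rotation vector about the tool's x, y, z in degrees. In form: [[[grip, x, y, z, wx, wy, wz], ...]]. A call has exactly 8 rows; each row shifts and turns the pose as measured when the row begins, along the tool's axes as they then stand; what a row does not reach is not made up. A row lasts 1/10 s, in which the tool goes at most 50 mm and 8.59 degrees, less where a joint would pass 70% of its speed; a pose out of reach is approached as far as the arm can. A call is refused whole if a number of a shift passes 5 or a number of a turn 8.59, either way. A call with a gripper value outside its range is refused whole. The fingers move at their own pace and stop on an object; FORCE is the grip in N (left out, the last holds). Time passes only in rows, so rows that do not move let the fingers close, or fill a call up. It gives the time, the measured TCP pose, the force and the opening at its end, in the units of the state.
- readout.read_state(): the state, without advancing time (a new reading comes with each control period).
- optics.read_camera(name): name is "scene" or "top" or "wrist"; returns a dict with "frame" (480x640x3 uint8, red, green, blue), "depth" (480x640 float32, m along the optical axis (not along the pixel's ray), 0 where there is no reading), "intrinsics" (3x3 intrinsics, pixels), "R" (3x3) and "t" (3): a world point X has camera coordinates R X + t. Camera axes: x right, y down, z forward; pixel columns grow to the right and rows downward; lengths in m; the calibration is good to about 2 mm. A picture is of the moment at which its call begins.
- robot.close_job(): hands the job in, once; it reports no verdict.
The state is a dict: "t": time; "q": joint angles; "dq": joint speeds; "joint_torque": joint torques, N m; "tool_pos": TCP position; "orientation": TCP orientation; "force": force on the tool from outside, world axes, zero at the start; "wrist_torque": the same for the moment, N m; "opening": finger opening in m.
Only numpy, scipy, OpenCV 4.12 (cv2) and the standard library are available. Lean on these libraries where they do the work, as an engineer would, in place of code of your own. Each camera call takes 0.05 s, during which the arm holds its last target. There are 200 camera calls.

## Working session

There is one attempt and no reset: what is moved stays moved. The work goes in short steps, Python scripts to look and compute and a shell command to move; the robot and the scene stay as the last step left them, time stands still between calls to the robot, and variables do not carry over. Pictures are saved under pics/ and viewed, about 8 in all and at most 12, crops included, and the job is handed in when it is done.

```bash
ls; mkdir -p pics; python3 - <<'E'
from plant import readout, optics
import cv2, numpy as np
print(readout.read_state())
for n in ["scene","top"]:
    c=optics.read_camera(n); np.savez(f"pics/{n}0.npz",**c)
    cv2.imwrite(f"pics/{n}0.png",c["frame"][:,:,::-1]); print(n,c["intrinsics"].tolist(),c["R"].round(4).tolist(),c["t"])
E
```

```text
pics
{'t': 0.0, 'q': array([-1.32140220e+00,  1.31156168e-01,  1.48927781e+00, -8.18279092e-06,
        1.52297765e+00, -8.54126916e-02]), 'dq': array([ 0.00066399, -0.00045712, -0.00061938, -0.00056654, -0.00202551,
        0.00017907]), 'joint_torque': array([-9.65922118e-04, -5.59850299e+01, -4.91752017e+01,  7.65604503e-02,
        3.58044798e-02, -1.82533568e-04]), 'tool_pos': array([ 0.19702852, -0.56615202,  0.22859121]), 'orientation': array([-1.34799106,  0.96010852, -0.9578038 ]), 'force': array([-0.3914675 ,  0.04303848,  0.53483622]), 'wrist_torque': array([ 0.00752126, -0.03392655,  0.04854698]), 'opening': 0.09337644511828451}
scene [[576.2054219045685, 0.0, 302.6618413421663], [0.0, 576.2054219045685, 244.82911083338288], [0.0, 0.0, 1.0]] [[-0.858, -0.5135, 0.0161], [-0.3769, 0.6079, -0.6989], [0.3491, -0.6057, -0.715]] [0.32947571 0.47397154 0.67735629]
top [[608.1637271627283, 0.0, 322.5933135288945], [0.0, 608.1637271627283, 224.44697522468113], [0.0, 0.0, 1.0]] [[-0.0178, -0.9997, 0.0156], [-0.9889, 0.0153, -0.1481], [0.1478, -0.018, -0.9889]] [-0.33018836  0.56285363  1.29527747]
```

View pics/scene0.png

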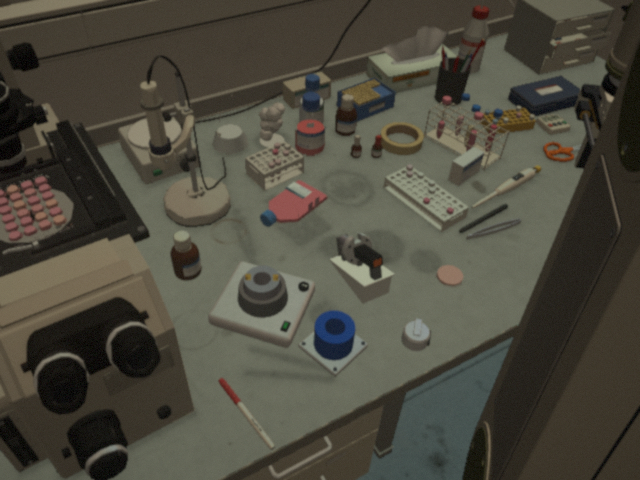

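View pics/top0.png

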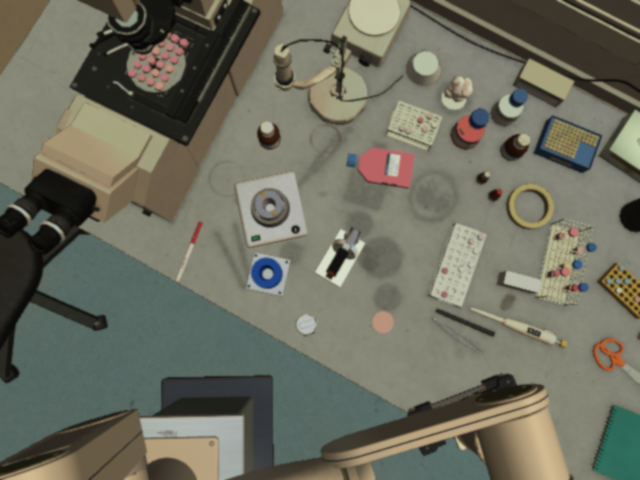

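The scene and top pictures show the drive unit at top (270,208), the blue stand at (268,272), and the cradle with the arbor at (342,255), grip pointing down-left. The tally counter is at (307,324), the petri dish at (383,322) and the bottle at (268,133).

```bash
cat > h.py <<'E'
import numpy as np, cv2
from scipy.spatial.transform import Rotation as Rot
def cloud(c):
    K,R,t=c["intrinsics"],c["R"],c["t"]; d=c["depth"]
    v,u=np.mgrid[:480,:640]
    P=np.stack([(u-K[0,2])/K[0,0]*d,(v-K[1,2])/K[1,1]*d,d],-1)
    W=(P-t)@R; W[d==0]=np.nan; return W
def ray(c,u,v,z):
    K,R,t=c["intrinsics"],c["R"],c["t"]
    o=-R.T@t; d=R.T@np.array([(u-K[0,2])/K[0,0],(v-K[1,2])/K[1,1],1]); return o+d*(z-o[2])/d[2]
def proj(c,X):
    p=c["R"]@np.asarray(X)+c["t"]; p=c["intrinsics"]@p; return p[:2]/p[2]
E
python3 - <<'E'
from h import *
c=dict(np.load("pics/top0.npz")); s=dict(np.load("pics/scene0.npz"))
W=cloud(c); hsv=cv2.cvtColor(c["frame"],cv2.COLOR_RGB2HSV)
for n,(u,v) in dict(tally=(307,324),petri=(383,322),bottle=(268,133),stand=(268,262),drive=(270,190),bench=(340,330)).items(): print(n,W[v,u].round(3))
# stand: blue mask ellipse
for nm,cc,box in (("top",c,(230,240,300,310)),("scene",s,(290,300,380,380))):
    h=cv2.cvtColor(cc["frame"],cv2.COLOR_RGB2HSV); m=cv2.inRange(h,(100,130,40),(130,255,255))
    mm=np.zeros_like(m); x0,y0,x1,y1=box; mm[y0:y1,x0:x1]=m[y0:y1,x0:x1]
    WW=cloud(cc); topm=(mm>0)&(abs(WW[...,2]-.058)<.006)
    ys,xs=np.nonzero(topm); print(nm,"blue top",len(xs), np.nanmean(WW[topm],0).round(4), cv2.minEnclosingCircle(np.c_[xs,ys].astype(np.float32)))
    (x,y),r=cv2.minEnclosingCircle(np.c_[xs,ys].astype(np.float32)); print(ray(cc,x,y,.058).round(4))
    f=(abs(WW[...,2]-.08)<.006); b=np.zeros_like(f)
    if nm=="top": b[170:240,240:300]=1
    else: b[260:320,235:300]=1
    ys,xs=np.nonzero(f&b); (x,y),r=cv2.minEnclosingCircle(np.c_[xs,ys].astype(np.float32)); print("face",len(xs),x,y,r,ray(cc,x,y,.08).round(4))
    # brass
    for lo in [(15,90,60)]:
        m=cv2.inRange(h,lo,(32,255,255))*b.astype(np.uint8)
        n,_,st,ce=cv2.connectedComponentsWithStats(m); print("brass",[(st[i,4],ce[i].round(1),ray(cc,*ce[i],.086).round(4)) for i in range(1,n) if st[i,4]>3])
t=cv2.resize(c["frame"][165:345,230:410],(600,600),interpolation=cv2.INTER_CUBIC)
u=cv2.resize(s["frame"][220:400,200:440],(800,600),interpolation=cv2.INTER_CUBIC)
cv2.imwrite("pics/ctop.png",t[:,:,::-1]); cv2.imwrite("pics/cscene.png",u[:,:,::-1])
E
```

```text
tally [ 0.341 -0.302  0.037]
petri [ 0.342 -0.47   0.008]
bottle [ 0.752 -0.224  0.094]
stand [ 0.475 -0.22   0.061]
drive [ 0.632 -0.226  0.064]
bench [ 0.327 -0.375  0.005]
top blue top 496 [ 0.4523 -0.2162  0.0586] ((266.2368469238281, 272.631591796875), 14.853129386901855)
[ 0.4523 -0.2161  0.058 ]
face 440 268.2445373535156 204.4488983154297 13.971858978271484 [ 0.5973 -0.2227  0.08  ]
brass [(np.int32(15), array([262.5, 194.3]), array([ 0.6184, -0.2109,  0.086 ])), (np.int32(13), array([273.6, 212.6]), array([ 0.5783, -0.2345,  0.086 ]))]
scene blue top 876 [ 0.4533 -0.2127  0.0584] ((334.34063720703125, 328.1073913574219), 19.7720890045166)
[ 0.4532 -0.2126  0.058 ]
face 668 261.5 279.5 17.846668243408203 [ 0.5983 -0.2215  0.08  ]
brass [(np.int32(32), array([247.7, 276.5]), array([ 0.6184, -0.2106,  0.086 ])), (np.int32(28), array([275. , 277.1]), array([ 0.579 , -0.2334,  0.086 ]))]
```

View pics/ctop.png

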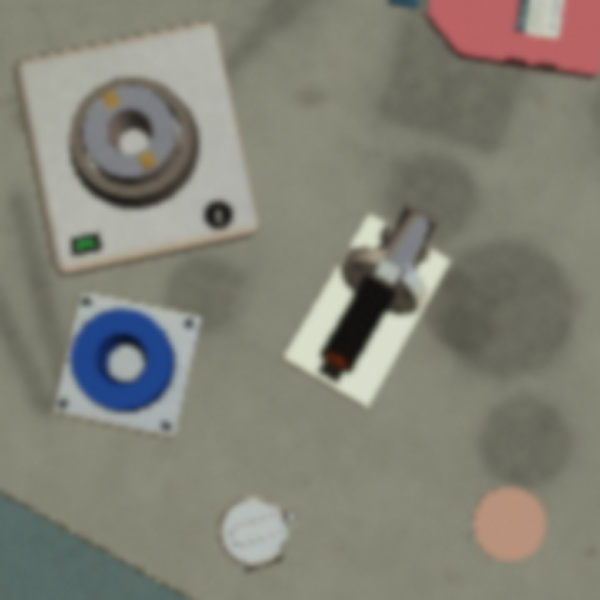

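The crop shows dogs at (112,100) and (147,160) on the nose, blue stand centre at (122,360), and the arbor axis running from the shank tip (420,215) to the orange end (337,360). Next: the arbor axis, using the grip, orange end and shank in both views.

```bash
python3 - <<'E'
from h import *
st=Rot.from_rotvec([-1.34799106,  0.96010852, -0.9578038 ]).as_matrix(); print(st.round(3))
for nm,box in (("top",(312,220,375,290)),("scene",(325,225,400,305))):
    c=dict(np.load(f"pics/{nm}0.npz")); W=cloud(c); h=cv2.cvtColor(c["frame"],cv2.COLOR_RGB2HSV)
    b=np.zeros((480,640),bool); x0,y0,x1,y1=box; b[y0:y1,x0:x1]=1
    bench=np.nanmedian(W[300:330,320:345,2]) if nm=="top" else np.nanmedian(W[350:370,380:395,2]); print(nm,"bench z",bench)
    m=b&(h[...,2]<45)&(W[...,2]>.045)
    n,l,s,ce=cv2.connectedComponentsWithStats(m.astype(np.uint8)); k=1+s[1:,4].argmax(); m=l==k
    ys,xs=np.nonzero(m); r=cv2.fitLine(np.c_[xs,ys].astype(np.float32),cv2.DIST_HUBER,0,.01,.01).ravel()
    P=W[m]; P=P[~np.isnan(P).any(1)]; q=P-P.mean(0); d=np.linalg.svd(q,full_matrices=0)[2][0]
    print("black",m.sum(),s[k],ce[k].round(1),r.round(3),"cloud mean",P.mean(0).round(4),"dir",d.round(3),np.degrees(np.arctan2(d[1],d[0])))
    o=b&((h[...,0]<12))&(h[...,1]>110)&(h[...,2]>50); ys,xs=np.nonzero(o); print("orange",o.sum(),xs.mean(),ys.mean(),np.nanmean(W[o],0).round(4))
    w=b&(h[...,1]<70)&(h[...,2]>150); cn=max(cv2.findContours(w.astype(np.uint8),0,2)[0],key=cv2.contourArea); print("white",cv2.minAreaRect(cn),cv2.approxPolyDP(cv2.convexHull(cn),3,True).reshape(-1,2).tolist())
E
```

```text
[[ 0.329 -0.     0.944]
 [-0.944  0.002  0.329]
 [-0.002 -1.     0.   ]]
top bench z 0.0009222924484155946
black 221 [328 248  20  26 221] [337.9 260.1] [  0.493  -0.87  337.773 260.325] cloud mean [ 0.4746 -0.3699  0.0844] dir [-0.808  0.475  0.349] 149.57933704586603
orange 20 330.85 272.9 [ 0.4474 -0.3543  0.0878]
white ((339.8384704589844, 257.40771484375), (30.884645462036133, 51.47441101074219), 29.744882583618164) [[364, 242], [341, 286], [315, 272], [330, 245]]
scene bench z 0.0012299448385637117
black 378 [354 245  28  32 378] [366.7 256.2] [  0.575   0.818 366.427 256.719] cloud mean [ 0.4719 -0.3613  0.0813] dir [-0.845  0.5    0.188] 149.37878781595336
orange 51 377.1764705882353 262.03921568627453 [ 0.449  -0.3547  0.0853]
white ((354.1538391113281, 267.2308044433594), (46.659481048583984, 16.48868751525879), 37.87498474121094) [[331, 259], [340, 257], [366, 266], [373, 281], [361, 283]]
```

View pics/cscene.png

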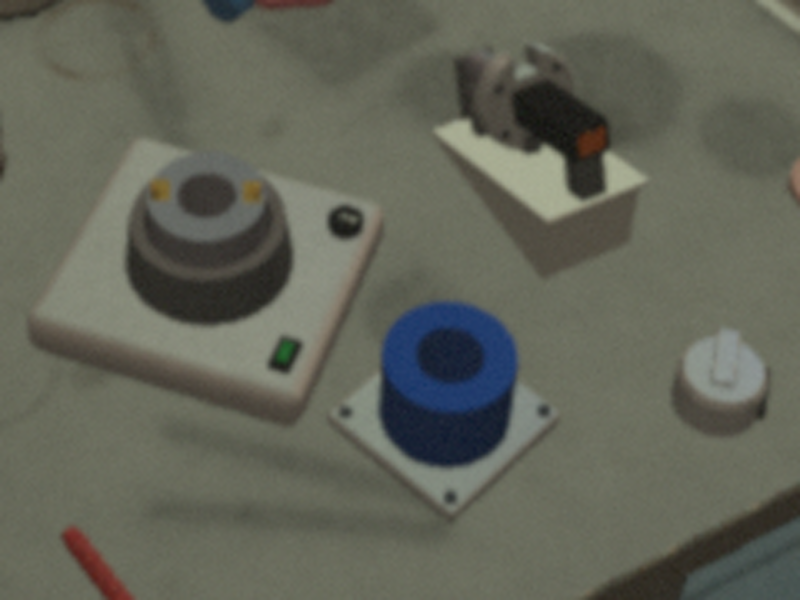

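The scene crop shows the arbor lying free in the cradle. The orange end is at (590,140), the support post is under the grip end, and nothing stands over it. The estimates from the two views agree, so I'll plan the pre-grasp.

```bash
cat >> h.py <<'E'
from plant import readout
def tool(yaw_x,theta_dir,tilt):
    """x axis yaw (deg), approach leaning: tilt deg from down toward horizontal heading theta_dir (deg)"""
    a,b,c=np.radians([yaw_x,theta_dir,tilt]); x=np.array([np.cos(a),np.sin(a),0]); y=np.array([np.sin(c)*np.cos(b),np.sin(c)*np.sin(b),-np.cos(c)])
    y-=x*(x@y); y/=np.linalg.norm(y); return np.c_[x,y,np.cross(x,y)]
def plan(Rt,pg,n=8,state=None):
    """target orientation Rt, grasp point pg -> rows (shift cm, turn deg), grasp point path straight"""
    s=state or readout.read_state(); R0=Rot.from_rotvec(s["orientation"]); p0=s["tool_pos"]-.008*R0.as_matrix()[:,1]
    w=(R0.inv()*Rot.from_matrix(Rt)).as_rotvec(); q=s["q"]; print("t",round(s["t"],2),"grasp pt",p0.round(4),"q",q.round(2),"F",s["force"].round(1),"open",round(s["opening"],4),"turn left",np.degrees(w).round(2),"dist mm",((pg-p0)*1e3).round(1))
    tcp=lambda k:(p0+(pg-p0)*k/n)+.008*(R0*Rot.from_rotvec(w*k/n)).as_matrix()[:,1]
    for k in range(n):
        Rk=(R0*Rot.from_rotvec(w*k/n)).as_matrix(); d=Rk.T@(tcp(k+1)-tcp(k))*100
        print([float(v) for v in d.round(2)]+[float(v) for v in np.degrees(w/n).round(2)])
GRIP=np.array([.4695,-.367,.0757]); H=149.6
E
python3 - <<'E'
from h import *
R=tool(H+90-360,H+180,35); print(R.round(3)); plan(R,GRIP-.09*R[:,1])
E
```

```text
[[-0.506  0.495  0.707]
 [-0.863 -0.29  -0.415]
 [ 0.    -0.819  0.574]]
t 0.1 grasp pt [ 0.1971 -0.5662  0.2367] q [-1.32  0.13  1.49  0.    1.52 -0.09] F [-0.1 -0.2 -0. ] open 0.0926 turn left [ 32.79  47.97 -15.22] dist mm [227.9 225.3 -87.3]
[-1.69, 1.09, 3.67, 4.1, 6.0, -1.9]
[-2.1, 1.28, 3.38, 4.1, 6.0, -1.9]
[-2.47, 1.43, 3.05, 4.1, 6.0, -1.9]
[-2.81, 1.54, 2.66, 4.1, 6.0, -1.9]
[-3.12, 1.61, 2.23, 4.1, 6.0, -1.9]
[-3.38, 1.64, 1.77, 4.1, 6.0, -1.9]
[-3.58, 1.63, 1.29, 4.1, 6.0, -1.9]
[-3.74, 1.58, 0.79, 4.1, 6.0, -1.9]
```

```bash
python3 -m creep '[[[0,-1.7,1.1,3.7,4.1,6,-1.9],[0,-2.1,1.3,3.4,4.1,6,-1.9],[0,-2.5,1.4,3,4.1,6,-1.9],[0,-2.8,1.5,2.7,4.1,6,-1.9],[0,-3.1,1.6,2.2,4.1,6,-1.9],[0,-3.4,1.6,1.8,4.1,6,-1.9],[0,-3.6,1.6,1.3,4.1,6,-1.9],[0,-3.7,1.6,0.8,4.1,6,-1.9]]]' 40
python3 - <<'E'
from h import *
R=tool(H+90-360,H+180,35); plan(R,GRIP-.09*R[:,1],5)
E
```

```text
t: 0.9
tool_pos: [0.4347, -0.3452, 0.142]
orientation: [-0.535, 1.002, -1.94]
force: [0.2, -0.2, -0.4]
opening: 0.093
t 0.9 grasp pt [ 0.4307 -0.3428  0.1485] q [-0.9  -0.51  2.34  0.3   0.74  1.08] F [ 0.2 -0.2 -0.4] open 0.093 turn left [-0.78 -2.02  0.51] dist mm [-5.7  1.9  0.9]
[0.03, -0.08, -0.09, -0.16, -0.4, 0.1]
[0.03, -0.08, -0.09, -0.16, -0.4, 0.1]
[0.03, -0.08, -0.09, -0.16, -0.4, 0.1]
[0.03, -0.08, -0.09, -0.16, -0.4, 0.1]
[0.03, -0.08, -0.09, -0.16, -0.4, 0.1]
```

```bash
python3 -m creep '[[[0,0.1,-0.4,-0.5,-0.8,-2,0.5],[0,0,0,0,0,0,0],[0,0,0,0,0,0,0],[0,0,0,0,0,0,0],[0,0,0,0,0,0,0],[0,0,0,0,0,0,0],[0,0,0,0,0,0,0],[0,0,0,0,0,0,0]]]'
python3 - <<'E'
from h import *
from plant import optics
c=optics.read_camera("wrist"); np.savez("pics/w1.npz",**c); cv2.imwrite("pics/w1.png",c["frame"][:,:,::-1])
R=tool(H+90-360,H+180,35); plan(R,GRIP-.09*R[:,1],1); plan(R,GRIP,4)
print("grip proj",proj(c,GRIP)); print("end proj",proj(c,GRIP+.026*np.array([.9397*np.cos(np.radians(H)),.9397*np.sin(np.radians(H)),.342])))
E
```

```text
t: 1.7
tool_pos: [0.4291, -0.3378, 0.1378]
orientation: [-0.563, 1.004, -1.91]
force: [-1.2, -0.2, -0.2]
opening: 0.0931
t 1.75 grasp pt [ 0.4252 -0.3355  0.1444] q [-0.9  -0.52  2.35  0.31  0.77  1.04] F [ 0.1 -0.6 -0.7] open 0.0933 turn left [ 0.21 -0.45 -0.2 ] dist mm [-0.3 -5.4  5.1]
[0.47, -0.27, 0.5, 0.21, -0.45, -0.2]
t 1.75 grasp pt [ 0.4252 -0.3355  0.1444] q [-0.9  -0.52  2.35  0.31  0.77  1.04] F [ 0.1 -0.6 -0.7] open 0.0933 turn left [ 0.21 -0.45 -0.2 ] dist mm [ 44.3 -31.5 -68.7]
[0.13, 2.18, 0.13, 0.05, -0.11, -0.05]
[0.12, 2.18, 0.13, 0.05, -0.11, -0.05]
[0.12, 2.18, 0.13, 0.05, -0.11, -0.05]
[0.12, 2.18, 0.13, 0.05, -0.11, -0.05]
grip proj [325.79122262 240.86837941]
end proj [326.46883776 276.06796291]
```

View pics/w1.png

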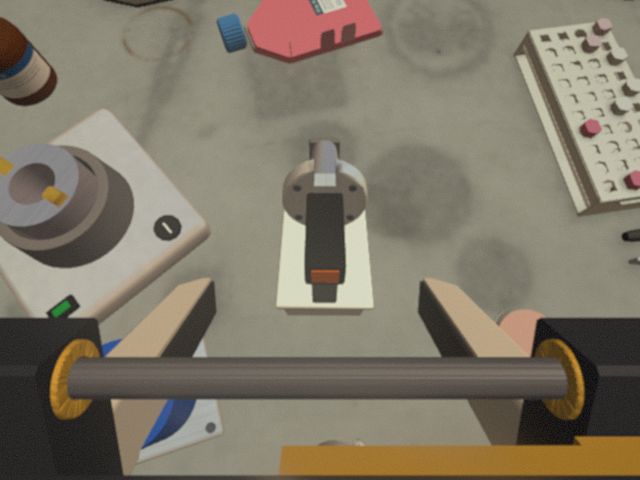

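The wrist view shows the grip block upright at (325,240) and the orange end at (325,275). My estimate projects to (326,241) and (326,276), so it agrees within 1 px. Advancing.

```bash
python3 -m creep '[[[0,0.2,1.4,0.2,0.2,-0.4,-0.2],[0,0.2,1.4,0.2,0,0,0],[0,0.1,1.4,0.1,0,0,0],[0,0,1.4,0,0,0,0],[0,0,1.4,0,0,0,0],[0,0,1,0,0,0,0],[0,0,0.5,0,0,0,0],[0,0,0,0,0,0,0]]]' 40
python3 - <<'E'
from h import *
from plant import optics
c=optics.read_camera("wrist"); h=cv2.cvtColor(c["frame"],cv2.COLOR_RGB2HSV); cv2.imwrite("pics/w2.png",c["frame"][:,:,::-1])
R=tool(H+90-360,H+180,35); plan(R,GRIP,1)
o=cv2.inRange(h,(0,130,60),(14,255,255)); n,l,s,ce=cv2.connectedComponentsWithStats(o); k=1+s[1:,4].argmax(); print(s[k],ce[k])
print("end proj",proj(c,GRIP+.026*np.array([.9397*np.cos(np.radians(H)),.9397*np.sin(np.radians(H)),.342])))
E
```

```text
t: 2.55
tool_pos: [0.4741, -0.3721, 0.0702]
orientation: [-0.568, 0.993, -1.915]
force: [0.6, 0.5, 0.2]
opening: 0.093
t 2.6 grasp pt [ 0.4701 -0.3698  0.0771] q [-0.87 -0.19  2.25  0.38  0.53  0.97] F [-0.2  0.1 -0.3] open 0.0929 turn left [-0.17 -0.07  0.14] dist mm [-0.6  2.8 -1.4]
[-0.21, 0.0, -0.24, -0.17, -0.07, 0.14]
[384  18   3   3   8] [385.     18.875]
end proj [312.85780814 382.0264723 ]
```

```bash
python3 -m creep '[[[0,-0.2,0,-0.2,0,0,0],[0.5,0,0,0,0,0,0],[0.8,0,0,0,0,0,0],[1,0,0,0,0,0,0],[1,0,0,0,0,0,0],[1,0,0,0,0,0,0],[1,0,0,0,0,0,0],[1,0,0,0,0,0,0]]]' 40
python3 - <<'E'
from h import *
R=tool(H+90-360,H+180,35); plan(R,GRIP,1); print(readout.read_state()["wrist_torque"])
E
```

```text
t: 3.4
tool_pos: [0.4741, -0.3702, 0.0723]
orientation: [-0.567, 0.988, -1.917]
force: [-0.5, -0.4, 0.4]
opening: 0.0416
t 3.4 grasp pt [ 0.4701 -0.3679  0.0788] q [-0.86 -0.2   2.25  0.37  0.53  0.97] F [-0.5 -0.4  0.4] open 0.0416 turn left [-0.4  -0.04  0.21] dist mm [-0.6  0.9 -3.1]
[-0.05, 0.2, -0.26, -0.4, -0.04, 0.21]
[0.24171131 0.2350226  0.00756163]
```

```bash
python3 -m creep '[[[1,0,0.2,-0.2,0,0,0],[1,0,0,0,0,0,0],[1,0,0,0,0,0,0],[1,0,0,0,0,0,0],[1,0,0,0,0,0,0],[1,0,0,0,0,0,0],[1,0,0,0,0,0,0],[1,0,0,0,0,0,0]]]' 40
python3 - <<'E'
from h import *
R=tool(H+90-360,H+180,35); plan(R,GRIP,1)
R=tool(H+90-360,H,0)
p=readout.read_state(); p0=p["tool_pos"]-.008*Rot.from_rotvec(p["orientation"]).as_matrix()[:,1]
print(Rot.from_rotvec(p["orientation"]).as_matrix().round(3))
plan(Rot.from_rotvec(p["orientation"]).as_matrix(),p0+[0,0,.13],4)
E
```

```text
t: 4.2
tool_pos: [0.4737, -0.37, 0.0693]
orientation: [-0.567, 0.988, -1.917]
force: [-0.7, 0.4, -0.3]
opening: 0.0237
t 4.2 grasp pt [ 0.4697 -0.3676  0.0758] q [-0.86 -0.2   2.25  0.38  0.53  0.97] F [-0.7  0.4 -0.3] open 0.0237 turn left [-0.4  -0.03  0.21] dist mm [-0.2  0.6 -0.1]
[-0.05, -0.02, -0.05, -0.4, -0.03, 0.21]
[[-0.508  0.498  0.703]
 [-0.861 -0.296 -0.413]
 [ 0.003 -0.815  0.579]]
t 4.2 grasp pt [ 0.4697 -0.3676  0.0758] q [-0.86 -0.2   2.25  0.38  0.53  0.97] F [-0.7  0.4 -0.3] open 0.0237 turn left [-0. -0. -0.] dist mm [  0.   0. 130.]
[0.01, -2.65, 1.88, -0.0, -0.0, -0.0]
[0.01, -2.65, 1.88, -0.0, -0.0, -0.0]
[0.01, -2.65, 1.88, -0.0, -0.0, -0.0]
[0.01, -2.65, 1.88, -0.0, -0.0, -0.0]
```

```bash
python3 -m creep '[[[1,0,-0.6,0.4,0,0,0],[1,0,-0.8,0.6,0,0,0],[1,0,-1.5,1.1,0,0,0],[1,0,-1.5,1.1,0,0,0],[1,0,-1.5,1.1,0,0,0],[1,0,-1.5,1.1,0,0,0],[1,0,-1.5,1.1,0,0,0],[1,0,-1.5,1.0,0,0,0]]]' 50
python3 - <<'E'
from h import *
# pick slip check
from plant import optics
c=optics.read_camera("scene"); cv2.imwrite("pics/s2.png",cv2.resize(c["frame"][150:390,200:520],(640,480))[:,:,::-1])
R=tool(H+90-360,H,35); plan(R,np.array([.4530,-.2145,.058+.046+.07]),16)
E
```

```text
t: 5.0
tool_pos: [0.4704, -0.3661, 0.1974]
orientation: [-0.573, 1.005, -1.91]
force: [0.5, -0.8, -3.1]
opening: 0.0238
t 5.05 grasp pt [ 0.4677 -0.3651  0.2085] q [-0.86 -0.41  2.15  0.25  0.84  1.13] F [ 1.3 -1.8  0.6] open 0.0238 turn left [-6.98e+01 -2.00e-01  5.00e-02] dist mm [-14.7 150.6 -34.5]
[-0.76, -0.14, -0.64, -4.36, -0.01, 0.0]
[-0.76, -0.1, -0.65, -4.36, -0.01, 0.0]
[-0.76, -0.05, -0.66, -4.36, -0.01, 0.0]
[-0.76, -0.01, -0.66, -4.36, -0.01, 0.0]
[-0.76, 0.04, -0.66, -4.36, -0.01, 0.0]
[-0.76, 0.08, -0.65, -4.36, -0.01, 0.0]
[-0.76, 0.13, -0.64, -4.36, -0.01, 0.0]
[-0.76, 0.17, -0.63, -4.36, -0.01, 0.0]
[-0.76, 0.21, -0.62, -4.36, -0.01, 0.0]
[-0.77, 0.26, -0.6, -4.36, -0.01, 0.0]
[-0.77, 0.3, -0.58, -4.36, -0.01, 0.0]
[-0.77, 0.33, -0.55, -4.36, -0.01, 0.0]
[-0.77, 0.37, -0.53, -4.36, -0.01, 0.0]
[-0.77, 0.41, -0.5, -4.36, -0.01, 0.0]
[-0.77, 0.44, -0.46, -4.36, -0.01, 0.0]
[-0.77, 0.47, -0.43, -4.36, -0.01, 0.0]
```

View pics/s2.png

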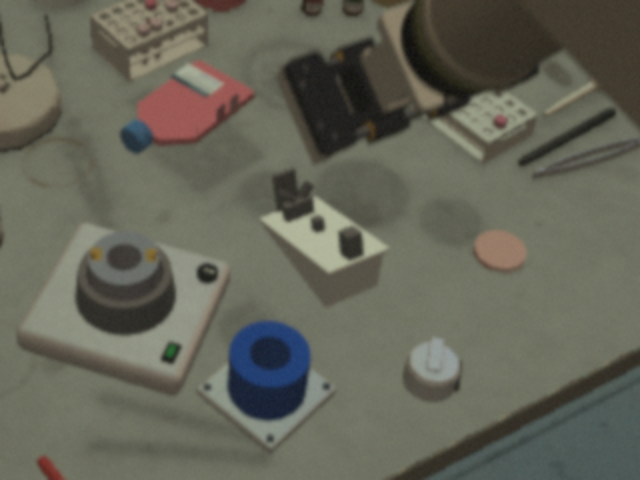

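The scene picture shows the cradle empty at (325,240), with the arbor lifted behind the gripper. Next: pitch it upright while carrying it to above the stand.

```bash
python3 -m creep '[[[1,-0.8,-0.2,-0.6,-4.4,0,0],[1,-0.8,-0.1,-0.6,-4.4,0,0],[1,-0.8,0,-0.7,-4.4,0,0],[1,-0.8,0,-0.7,-4.4,0,0],[1,-0.8,0,-0.7,-4.4,0,0],[1,-0.8,0.1,-0.6,-4.4,0,0],[1,-0.8,0.1,-0.6,-4.4,0,0],[1,-0.8,0.2,-0.6,-4.4,0,0]]]' 50
python3 - <<'E'
from h import *
R=tool(H+90-360,H,35); plan(R,np.array([.4530,-.2145,.058+.046+.07]),8)
E
```

```text
t: 5.85
tool_pos: [0.4594, -0.2859, 0.1867]
orientation: [-0.922, 1.617, -1.583]
force: [0.1, 0.2, -2.5]
opening: 0.0237
t 5.85 grasp pt [ 0.4596 -0.286   0.1947] q [-0.65  0.02  1.68 -0.01  1.46  1.47] F [ 0.1  0.2 -2.5] open 0.0237 turn left [-33.56  -0.68   0.18] dist mm [ -6.6  71.5 -20.7]
[-0.73, 0.26, -0.58, -4.2, -0.08, 0.02]
[-0.73, 0.3, -0.56, -4.2, -0.08, 0.02]
[-0.73, 0.34, -0.54, -4.2, -0.08, 0.02]
[-0.73, 0.37, -0.51, -4.2, -0.08, 0.02]
[-0.73, 0.41, -0.48, -4.2, -0.08, 0.02]
[-0.73, 0.44, -0.45, -4.2, -0.08, 0.02]
[-0.73, 0.46, -0.41, -4.2, -0.08, 0.02]
[-0.73, 0.49, -0.38, -4.2, -0.08, 0.02]
```

```bash
python3 -m creep '[[[1,-0.7,0.3,-0.6,-4.2,-0.1,0],[1,-0.7,0.3,-0.6,-4.2,-0.1,0],[1,-0.7,0.3,-0.5,-4.2,-0.1,0],[1,-0.7,0.4,-0.5,-4.2,-0.1,0],[1,-0.7,0.4,-0.5,-4.2,-0.1,0],[1,-0.7,0.4,-0.5,-4.2,-0.1,0],[1,-0.7,0.5,-0.4,-4.2,-0.1,0],[1,-0.7,0.5,-0.4,-4.2,-0.1,0]]]' 50
python3 - <<'E'
from h import *
from plant import optics
R=tool(H+90-360,H,35); plan(R,np.array([.4530,-.2145,.058+.046+.07]),1)
c=optics.read_camera("scene"); cv2.imwrite("pics/s3.png",cv2.resize(c["frame"][180:390,220:500],(800,600))[:,:,::-1]); np.savez("pics/s3.npz",**c)
c=optics.read_camera("top");np.savez("pics/t3.npz",**c)
E
```

```text
t: 6.65
tool_pos: [0.4488, -0.2125, 0.1681]
orientation: [-1.227, 2.131, -1.093]
force: [0.1, -0.3, -2.1]
opening: 0.0239
t 6.65 grasp pt [ 0.4529 -0.2149  0.1746] q [-0.54  0.51  1.27 -0.01  1.99  1.56] F [ 0.1 -0.3 -2.1] open 0.0239 turn left [ 0.91 -0.16  0.34] dist mm [ 0.1  0.4 -0.6]
[-0.04, 0.05, 0.04, 0.91, -0.16, 0.34]
```

View pics/s3.png

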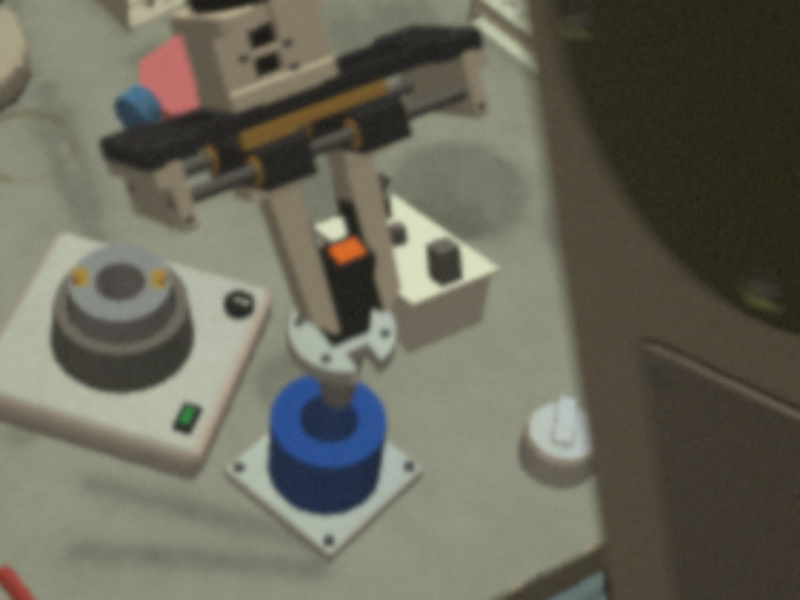

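The arbor is upright over the stand: orange end (347,249), shank tip about (337,405), stand hole centre (328,425). Checking alignment numerically.

```bash
python3 - <<'E'
from h import *
c=dict(np.load("pics/s3.npz")); h=cv2.cvtColor(c["frame"],cv2.COLOR_RGB2HSV)
o=cv2.inRange(h,(0,140,80),(14,255,255)); o[:, :320]=0;o[:,360:]=0;o[:250]=0;o[285:]=0
ys,xs=np.nonzero(o); print("orange",len(xs),xs.mean(),ys.mean(),ray(c,xs.mean(),ys.mean(),.2006).round(4))
g=np.array([.4529,-.2149,.1746])
for dz in (.026,-.034,-.046,-.092): print(dz,proj(c,g+[0,0,dz]).round(1), ((proj(c,g+[0,0,dz])-[220,180])/.35).round(0))
print("hole",((proj(c,[.453,-.2145,.058])-[220,180])/.35).round(0))
W=cloud(c); print(W[267,341],W[318,338],W[310,338])
t=dict(np.load("pics/t3.npz")); h=cv2.cvtColor(t["frame"],cv2.COLOR_RGB2HSV); o=cv2.inRange(h,(0,140,80),(14,255,255)); n,l,s,ce=cv2.connectedComponentsWithStats(o)
print([(s[i,4],ce[i].round(1),ray(t,*ce[i],.2006).round(4)) for i in range(1,n) if s[i,4]>8 and 230<ce[i][0]<320])
E
```

```text
orange 98 341.234693877551 267.33673469387753 [ 0.4526 -0.2156  0.2006]
0.026 [340.8 267.6] [345. 250.]
-0.034 [338.3 294.4] [338. 327.]
-0.046 [337.8 299.4] [337. 341.]
-0.092 [336.1 317.9] [332. 394.]
hole [329. 421.]
[ 0.45284686 -0.21516079  0.20160678] [ 0.44556347 -0.20581761  0.09758689] [ 0.43930804 -0.18890164  0.14025774]
[]
```

```bash
python3 - <<'E'
from h import *
R=tool(H+90-360,H,35); plan(R,np.array([.4530,-.2145,.108]),8)
E
```

```text
t 6.75 grasp pt [ 0.4522 -0.2141  0.1722] q [-0.54  0.51  1.27 -0.01  1.99  1.56] F [-0.5 -0.1 -3.4] open 0.0234 turn left [ 1.12 -0.1   0.35] dist mm [  0.8  -0.4 -64.2]
[-0.01, 0.64, 0.48, 0.14, -0.01, 0.04]
[-0.01, 0.64, 0.48, 0.14, -0.01, 0.04]
[-0.0, 0.64, 0.48, 0.14, -0.01, 0.04]
[-0.0, 0.64, 0.48, 0.14, -0.01, 0.04]
[-0.0, 0.65, 0.48, 0.14, -0.01, 0.04]
[-0.0, 0.65, 0.48, 0.14, -0.01, 0.04]
[-0.0, 0.65, 0.47, 0.14, -0.01, 0.04]
[-0.0, 0.65, 0.47, 0.14, -0.01, 0.04]
```

```bash
python3 -m creep '[[[1,0,0.6,0.5,0.5,0,0.2],[1,0,0.6,0.5,0.5,0,0.1],[1,0,0.7,0.5,0.1,0,0],[1,0,0.6,0.4,0,0,0],[1,0,0.7,0.5,0,0,0],[1,0,0.6,0.5,0,0,0],[1,0,0.7,0.5,0,0,0],[1,0,0.6,0.4,0,0,0]]]' 50
python3 - <<'E'
from h import *
R=tool(H+90-360,H,35); plan(R,np.array([.4530,-.2145,.104]),1)
E
```

```text
t: 7.55
tool_pos: [0.4513, -0.2156, 0.0993]
orientation: [-1.205, 2.109, -1.12]
force: [0.3, -0.2, -1.8]
opening: 0.0238
t 7.55 grasp pt [ 0.4552 -0.2179  0.1059] q [-0.54  0.56  1.32 -0.01  1.85  1.56] F [ 0.3 -0.2 -1.8] open 0.0238 turn left [-0.89 -0.22  0.03] dist mm [-2.2  3.4 -1.9]
[-0.18, 0.36, -0.2, -0.89, -0.22, 0.03]
```

```bash
python3 -m creep '[[[1,-0.1,0.2,-0.2,-0.5,-0.1,0],[1,-0.1,0.1,0,-0.3,0,0],[1,0,0.1,0,0,0,0],[1,0,0.1,0.1,0,0,0],[1,0,0,0,0,0,0],[1,0,0,0,0,0,0],[1,0,0,0,0,0,0],[1,0,0,0,0,0,0]]]' 50
python3 - <<'E'
from h import *
from plant import optics
R=tool(H+90-360,H,35); plan(R,np.array([.4530,-.2145,.104]),1)
c=optics.read_camera("scene"); cv2.imwrite("pics/s4.png",cv2.resize(c["frame"][220:380,260:420],(600,600))[:,:,::-1])
E
```

```text
t: 8.35
tool_pos: [0.4497, -0.2132, 0.0985]
orientation: [-1.214, 2.118, -1.108]
force: [-0.3, -1.7, -0.1]
opening: 0.0237
t 8.35 grasp pt [ 0.4537 -0.2155  0.105 ] q [-0.54  0.57  1.32 -0.01  1.86  1.56] F [-0.3 -1.7 -0.1] open 0.0237 turn left [-0.11 -0.17  0.12] dist mm [-0.7  1.  -1. ]
[-0.06, 0.15, -0.03, -0.11, -0.17, 0.12]
```

View pics/s4.png

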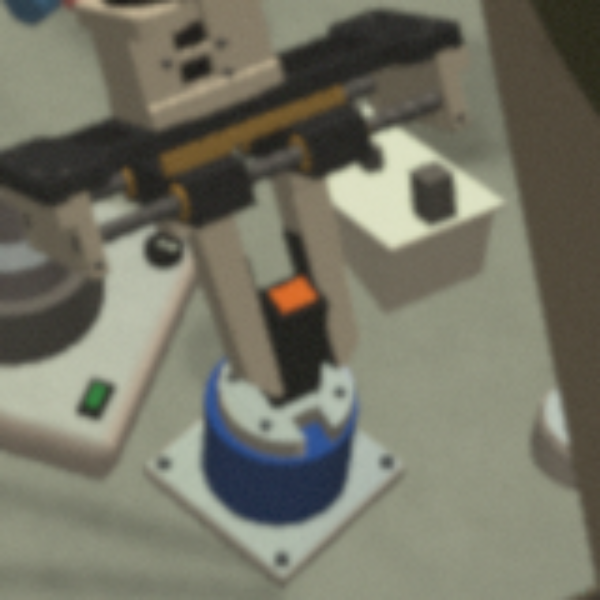

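The flange sits on the blue top, with its slot at (315,430) facing the cradle side. The weight has gone off the wrist (Fz about 0). Releasing now.

```bash
python3 -m creep '[[[1,0,0.1,0,0,0,0],[0.7,0,0,0,0,0,0],[0.4,0,0,0,0,0,0],[0,0,0,0,0,0,0],[0,0,0,0,0,0,0],[0,0,0,0,0,0,0],[0,0,0,0,0,0,0],[0,0,0,0,0,0,0]]]' 50 && python3 -m creep '[[[0,0,0,0,0,0,0],[0,0,0,0,0,0,0],[0,0,0,0,0,0,0],[0,0,-1.5,0,0,0,0],[0,0,-2.5,0,0,0,0],[0,0,-3.5,0,0,0,0],[0,0,-3.5,0,0,0,0],[0,0,-3.5,0,0,0,0]]]' 50
python3 - <<'E'
from h import *
R=tool(H+90-360,H,0); plan(R,np.array([.4530,-.2145,.23]),8)
E
```

```text
t: 9.2
tool_pos: [0.4491, -0.2125, 0.0978]
orientation: [-1.214, 2.119, -1.106]
force: [0.5, 0.3, -0.1]
opening: 0.0712
t: 10.0
tool_pos: [0.5189, -0.2529, 0.215]
orientation: [-1.22, 2.129, -1.094]
force: [0.3, -0.3, -0.0]
opening: 0.0931
t 10.0 grasp pt [ 0.5229 -0.2553  0.2215] q [-0.54  0.7   0.91 -0.01  2.15  1.56] F [ 0.3 -0.3 -0. ] open 0.0931 turn left [35.68 -0.1   0.13] dist mm [-69.9  40.8   8.5]
[0.0, 0.5, -0.82, 4.46, -0.01, 0.02]
[0.0, 0.43, -0.86, 4.46, -0.01, 0.02]
[0.0, 0.36, -0.89, 4.46, -0.01, 0.02]
[0.0, 0.28, -0.91, 4.46, -0.01, 0.02]
[0.0, 0.21, -0.93, 4.46, -0.01, 0.02]
[0.0, 0.13, -0.95, 4.46, -0.01, 0.02]
[0.0, 0.05, -0.95, 4.46, -0.01, 0.02]
[0.0, -0.03, -0.95, 4.46, -0.01, 0.02]
```

```bash
python3 -m creep '[[[0,0,0.5,-0.8,4.4,0,0],[0,0,0.4,-0.9,4.4,0,0],[0,0,0.4,-0.9,4.4,0,0],[0,0,0.3,-0.9,4.5,0,0],[0,0,0.2,-0.9,4.5,0,0],[0,0,0.1,-1,4.5,0,0],[0,0,0.1,-1,4.5,0,0],[0,0,0,-0.9,4.4,0,0]]]' 40 && python3 -m creep '[[[0,0,0,0,0,0,0],[0,0,0,0,0,0,0],[0,0,0,0,0,0,0],[0,0,0,0,0,0,0],[0,0,0,0,0,0,0],[0,0,0,0,0,0,0],[0,0,0,0,0,0,0],[0,0,0,0,0,0,0]]]' 40
python3 - <<'E'
from h import *
from plant import optics
R=tool(H+90-360,H,0); plan(R,np.array([.4530,-.2145,.23]),1)
for n in ("wrist","scene"):
    c=optics.read_camera(n); np.savez(f"pics/{n}5.npz",**c); h=cv2.cvtColor(c["frame"],cv2.COLOR_RGB2HSV)
    o=cv2.inRange(h,(0,140,80),(14,255,255)); k,l,s,ce=cv2.connectedComponentsWithStats(o)
    for i in range(1,k):
        if s[i,4]>60:
            pts=np.argwhere(l==i)[:,::-1].astype(np.float32); print(n,s[i].tolist(),ce[i].round(1),ray(c,*ce[i],.130).round(4),cv2.minAreaRect(pts))
            b=cv2.boxPoints(cv2.minAreaRect(pts)); print([ray(c,*p,.130).round(4)[:2].tolist() for p in b])
    cv2.imwrite(f"pics/{n}5.png",c["frame"][:,:,::-1])
    print("stand hole proj", proj(c,[.453,-.2145,.058]))
E
```

```text
t: 10.8
tool_pos: [0.4593, -0.2186, 0.2187]
orientation: [-0.897, 1.565, -1.608]
force: [-0.2, 0.8, 0.3]
opening: 0.093
t: 11.6
tool_pos: [0.46, -0.2191, 0.2191]
orientation: [-0.899, 1.569, -1.606]
force: [-0.7, 0.1, 0.7]
opening: 0.093
t 11.6 grasp pt [ 0.4598 -0.219   0.2271] q [-0.54 -0.13  1.77 -0.    1.48  1.56] F [-0.7  0.1  0.7] open 0.093 turn left [-1.25 -0.13  0.15] dist mm [-6.8  4.5  2.9]
[-0.04, -0.31, -0.83, -1.25, -0.13, 0.15]
wrist [109, 190, 25, 53, 544] [120.8 215.7] [ 0.5413 -0.1224  0.13  ] ((120.8216552734375, 215.99363708496094), (54.28879928588867, 10.270853996276855), 73.61045837402344)
[[0.5576, -0.1252], [0.5559, -0.1316], [0.5241, -0.1194], [0.5258, -0.1127]]
wrist [304, 251, 26, 19, 488] [316.5 260. ] [ 0.4528 -0.2145  0.13  ] ((316.5, 260.0), (18.0, 25.0), 90.0)
[[0.4622, -0.2105], [0.454, -0.2245], [0.4433, -0.2184], [0.4516, -0.2042]]
stand hole proj [316.308817   232.98367273]
scene [298, 121, 17, 12, 97] [305.  127.2] [ 0.7272 -0.5786  0.13  ] ((305.70269775390625, 127.7837905883789), (14.879697799682617, 11.624764442443848), 54.462318420410156)
[[0.7456, -0.5759], [0.7418, -0.6078], [0.7043, -0.5793], [0.7086, -0.5486]]
scene [332, 294, 13, 10, 86] [338.2 298.6] [ 0.4527 -0.2156  0.13  ] ((338.10003662109375, 298.70001220703125), (7.602630615234375, 11.180338859558105), 63.43495178222656)
[[0.4622, -0.2115], [0.454, -0.2281], [0.4433, -0.2191], [0.4516, -0.2027]]
scene [220, 379, 19, 24, 130] [228.9 390.8] [ 0.5014 -0.0024  0.13  ] ((228.50001525878906, 390.5), (27.352642059326172, 4.998737812042236), 51.8427734375)
[[0.5221, -0.0064], [0.5204, -0.0129], [0.4826, 0.0014], [0.4843, 0.0077]]
stand hole proj [335.02172227 327.35147812]
```

View pics/wrist5.png

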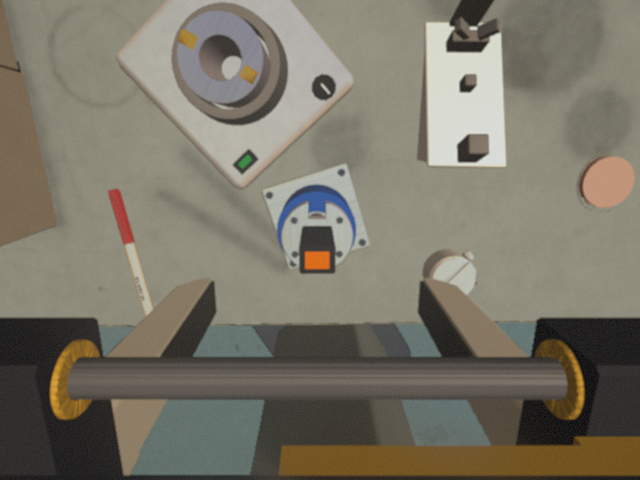

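The wrist view shows the arbor standing square in the stand, with the orange end at (316,260) in line with the jaws. The dogs are visible at (187,40) and (248,75).

```bash
python3 - <<'E'
from h import *
c=dict(np.load("pics/wrist5.npz")); h=cv2.cvtColor(c["frame"],cv2.COLOR_RGB2HSV)
m=cv2.inRange(h,(15,110,90),(32,255,255)); m[110:]=0; m[:,300:]=0
k,l,s,ce=cv2.connectedComponentsWithStats(m); P=[]
for i in range(1,k):
    if s[i,4]>30: p=ray(c,*ce[i],.0865); P.append(p); print(s[i].tolist(),p.round(4))
d=P[1]-P[0]; print("mid",(P[0]+P[1])/2,"sep",np.linalg.norm(d),"ang",np.degrees(np.arctan2(d[1],d[0])))
R=tool(H+90-360,H,0); plan(R,np.array([.4528,-.2147,.105]),8)
E
```

```text
[178, 29, 19, 20, 229] [ 0.6189 -0.2116  0.0865]
[240, 66, 17, 17, 176] [ 0.5795 -0.2348  0.0865]
mid [ 0.59923755 -0.22320391  0.0865    ] sep 0.04571707519831276 ang -149.58325930514698
t 11.7 grasp pt [ 0.4597 -0.219   0.2272] q [-0.54 -0.13  1.77 -0.    1.48  1.56] F [0.5 0.4 0.1] open 0.0931 turn left [-1.26 -0.13  0.15] dist mm [  -6.9    4.3 -122.2]
[-0.01, 1.52, -0.14, -0.16, -0.02, 0.02]
[-0.01, 1.52, -0.13, -0.16, -0.02, 0.02]
[-0.01, 1.53, -0.13, -0.16, -0.02, 0.02]
[-0.0, 1.53, -0.12, -0.16, -0.02, 0.02]
[-0.0, 1.53, -0.12, -0.16, -0.02, 0.02]
[-0.0, 1.53, -0.12, -0.16, -0.02, 0.02]
[-0.0, 1.53, -0.11, -0.16, -0.02, 0.02]
[-0.0, 1.53, -0.11, -0.16, -0.02, 0.02]
```

```bash
python3 -m creep '[[[0,0,1,-0.4,-0.6,-0.1,0.1],[0,0,1.5,-0.3,-0.6,0,0],[0,0,1.6,-0.1,0,0,0],[0,0,1.6,-0.1,0,0,0],[0,0,1.8,0,0,0,0],[0,0,1.8,0,0,0,0],[0,0,1.6,0,0,0,0],[0,0,1.0,0,0,0,0]]]' 40
python3 - <<'E'
from h import *
R=tool(H+90-360,H,0); plan(R,np.array([.4528,-.2147,.105]),1)
E
```

```text
t: 12.5
tool_pos: [0.4484, -0.2124, 0.0886]
orientation: [-0.914, 1.595, -1.585]
force: [-0.3, 0.4, -0.2]
opening: 0.0934
t 12.5 grasp pt [ 0.4484 -0.2125  0.0966] q [-0.55 -0.03  1.92 -0.    1.26  1.56] F [-0.3  0.4 -0.2] open 0.0934 turn left [ 0.39 -0.02  0.04] dist mm [ 4.4 -2.2  8.4]
[-0.03, -0.84, 0.49, 0.39, -0.02, 0.04]
```

Slightly overshot, with no contact (F about 0). Correct it, then grip.

```bash
python3 -m creep '[[[0,0,-0.8,0.5,0.4,0,0],[0,0,0,0,0,0,0],[0.4,0,0,0,0,0,0],[0.7,0,0,0,0,0,0],[0.7,0,0,0,0,0,0],[0.7,0,0,0,0,0,0],[0.7,0,0,0,0,0,0],[0.7,0,0,0,0,0,0]]]' 40
python3 - <<'E'
from h import *
R=tool(H+90-360,H,0); plan(R,np.array([.4528,-.2147,.105]),1)
E
```

```text
t: 13.3
tool_pos: [0.4533, -0.2153, 0.0979]
orientation: [-0.909, 1.587, -1.59]
force: [1.0, 0.4, 0.9]
opening: 0.0495
t 13.3 grasp pt [ 0.4533 -0.2153  0.1059] q [-0.55 -0.03  1.9  -0.    1.27  1.56] F [1.  0.4 0.9] open 0.0495 turn left [-0.09 -0.02  0.04] dist mm [-0.5  0.6 -0.9]
[-0.03, 0.09, -0.07, -0.09, -0.02, 0.04]
```

```bash
python3 -m creep '[[[1,0,0,0,0,0,0],[1,0,0,0,0,0,0],[1,0,0,0,0,0,0],[1,0,0,0,0,0,0],[1,0,0,0,0,0,0],[1,0,0,0,0,0,0],[1,0,0,0,0,0,0],[1,0,0,0,0,0,0]]]' 40 && python3 -m creep '[[[1,0,-0.5,0,0,0,0],[1,0,-1,0,0,0,0],[1,0,-1.5,0,0,0,0],[1,0,-1.5,0,0,0,0],[1,0,-1.5,0,0,0,0],[1,0,-1.5,0,0,0,0],[1,0,-1.5,0,0,0,0],[1,0,-1,0,0,0,0]]]' 40
python3 - <<'E'
from h import *
NOSE=np.array([.5987,-.2226,.08]); 
R=tool(30.4+90-180,H,0); print(R.round(3)); plan(R,NOSE+[0,0,.046+.075],16)
R=tool(30.4+90-180,H,0); plan(R,NOSE+[0,0,.046+.06],1)
E
```

```text
t: 14.1
tool_pos: [0.4532, -0.2153, 0.0978]
orientation: [-0.909, 1.587, -1.59]
force: [-0.4, -0.4, 0.8]
opening: 0.0242
t: 14.9
tool_pos: [0.4505, -0.2134, 0.2018]
orientation: [-0.913, 1.594, -1.585]
force: [0.8, 0.5, -3.2]
opening: 0.0236
[[ 0.506 -0.     0.863]
 [-0.863  0.     0.506]
 [ 0.    -1.     0.   ]]
t 14.9 grasp pt [ 0.4505 -0.2135  0.2098] q [-0.54 -0.13  1.8  -0.    1.48  1.56] F [ 0.8  0.5 -3.2] open 0.0236 turn left [  0.34 -60.81  -0.16] dist mm [148.2  -9.1  -8.8]
[-0.42, 0.05, 0.83, 0.02, -3.8, -0.01]
[-0.36, 0.05, 0.85, 0.02, -3.8, -0.01]
[-0.31, 0.05, 0.88, 0.02, -3.8, -0.01]
[-0.25, 0.05, 0.89, 0.02, -3.8, -0.01]
[-0.19, 0.05, 0.91, 0.02, -3.8, -0.01]
[-0.13, 0.05, 0.92, 0.02, -3.8, -0.01]
[-0.07, 0.05, 0.93, 0.02, -3.8, -0.01]
[-0.0, 0.05, 0.93, 0.02, -3.8, -0.01]
[0.06, 0.05, 0.93, 0.02, -3.8, -0.01]
[0.12, 0.05, 0.92, 0.02, -3.8, -0.01]
[0.18, 0.05, 0.91, 0.02, -3.8, -0.01]
[0.24, 0.05, 0.9, 0.02, -3.8, -0.01]
[0.3, 0.05, 0.88, 0.02, -3.8, -0.01]
[0.36, 0.05, 0.86, 0.02, -3.8, -0.01]
[0.41, 0.05, 0.83, 0.02, -3.8, -0.01]
[0.47, 0.05, 0.8, 0.02, -3.8, -0.01]
t 14.9 grasp pt [ 0.4505 -0.2135  0.2098] q [-0.54 -0.13  1.8  -0.    1.48  1.56] F [ 0.8  0.5 -3.2] open 0.0236 turn left [  0.34 -60.81  -0.16] dist mm [148.2  -9.1 -23.8]
[-6.71, 2.29, 13.26, 0.34, -60.81, -0.16]
```

```bash
python3 -m creep '[[[1,-0.4,0,0.8,0,-3.8,0],[1,-0.4,0,0.9,0,-3.8,0],[1,-0.3,0,0.9,0,-3.8,0],[1,-0.3,0,0.9,0,-3.8,0],[1,-0.2,0,0.9,0,-3.8,0],[1,-0.1,0,0.9,0,-3.8,0],[1,-0.1,0,0.9,0,-3.8,0],[1,0,0,0.9,0,-3.8,0]]]' 40 && python3 -m creep '[[[1,0.1,0,0.9,0,-3.8,0],[1,0.1,0,0.9,0,-3.8,0],[1,0.2,0,0.9,0,-3.8,0],[1,0.2,0,0.9,0,-3.8,0],[1,0.3,0,0.9,0,-3.8,0],[1,0.3,0,0.9,0,-3.8,0],[1,0.4,0,0.8,0,-3.8,0],[1,0.4,0,0.8,0,-3.8,0]]]' 40
python3 - <<'E'
from h import *
NOSE=np.array([.5987,-.2226,.08]); 
R=tool(30.4+90-180,H,0); plan(R,NOSE+[0,0,.046+.075],1)
E
```

```text
t: 15.7
tool_pos: [0.5263, -0.217, 0.2062]
orientation: [-1.22, 1.199, -1.192]
force: [-0.1, 0.5, -3.5]
opening: 0.0239
t: 16.5
tool_pos: [0.6008, -0.2174, 0.2055]
orientation: [-1.428, 0.787, -0.769]
force: [1.0, 1.2, -1.9]
opening: 0.0235
t 16.5 grasp pt [ 0.6008 -0.2174  0.2135] q [-0.43  0.26  1.39 -0.    1.51  0.57] F [ 1.   1.2 -1.9] open 0.0235 turn left [ 0.39  2.4  -0.51] dist mm [ -2.1  -5.2 -12.5]
[0.34, 1.25, -0.45, 0.39, 2.4, -0.51]
```

```bash
python3 -m creep '[[[1,0.2,0.5,-0.3,0.2,1.2,-0.3],[1,0.1,0.4,-0.2,0.2,1.2,-0.2],[1,0,0,0,0,0,0],[1,0,0,0,0,0,0],[1,0,0,0,0,0,0],[1,0,0,0,0,0,0],[1,0,0,0,0,0,0],[1,0,0,0,0,0,0]]]' 40
python3 - <<'E'
from h import *
from plant import optics
NOSE=np.array([.5987,-.2226,.08]); 
R=tool(30.4+90-180,H,0); plan(R,NOSE+[0,0,.046+.075],1)
for n in ("scene","wrist"):
    c=optics.read_camera(n); np.savez(f"pics/{n}6.npz",**c)
    s=readout.read_state(); g=s["tool_pos"]+[0,0,.008]
    print(n,"nose",proj(c,NOSE).round(1),"arbor end",proj(c,g+[0,0,.024]).round(1),"flange",proj(c,g-[0,0,.048]).round(1),"tip",proj(c,g-[0,0,.094]).round(1))
    h=cv2.cvtColor(c["frame"],cv2.COLOR_RGB2HSV); o=cv2.inRange(h,(0,140,80),(14,255,255)); k,l,st,ce=cv2.connectedComponentsWithStats(o); print([(st[i,4],ce[i].round(1),ray(c,*ce[i],g[2]+.024).round(4)) for i in range(1,k) if st[i,4]>60])
    f=c["frame"]; f=f[200:340,190:370] if n=="scene" else f[180:420,180:480]
    cv2.imwrite(f"pics/{n}6.png",cv2.resize(f,(720,560))[:,:,::-1])
E
```

```text
t: 17.3
tool_pos: [0.5963, -0.2229, 0.1953]
orientation: [-1.412, 0.818, -0.816]
force: [-0.1, 0.5, -3.9]
opening: 0.0239
t 17.3 grasp pt [ 0.5963 -0.2229  0.2033] q [-0.44  0.25  1.42  0.    1.48  0.61] F [-0.1  0.5 -3.9] open 0.0239 turn left [ 0.05 -0.51 -0.09] dist mm [ 2.4  0.3 -2.3]
[0.1, 0.23, 0.23, 0.05, -0.51, -0.09]
scene nose [261.7 279. ] arbor end [259.7 214.5] flange [261.4 248.1] tip [262.4 267.7]
[(np.int32(166), array([309.8, 127. ]), array([ 0.6483, -0.4592,  0.2273])), (np.int32(129), array([228.8, 390.6]), array([0.4621, 0.0396, 0.2273]))]
wrist nose [319.8 232.1] arbor end [319.5 347.8] flange [318.8 273.5] tip [318.6 247.4]
[(np.int32(822), array([448.5,  35.7]), array([ 0.7009, -0.2045,  0.2273])), (np.int32(658), array([124.1, 162.4]), array([ 0.622 , -0.1385,  0.2273])), (np.int32(389), array([316.9, 343.9]), array([ 0.5972, -0.2213,  0.2273]))]
```

View pics/scene6.png

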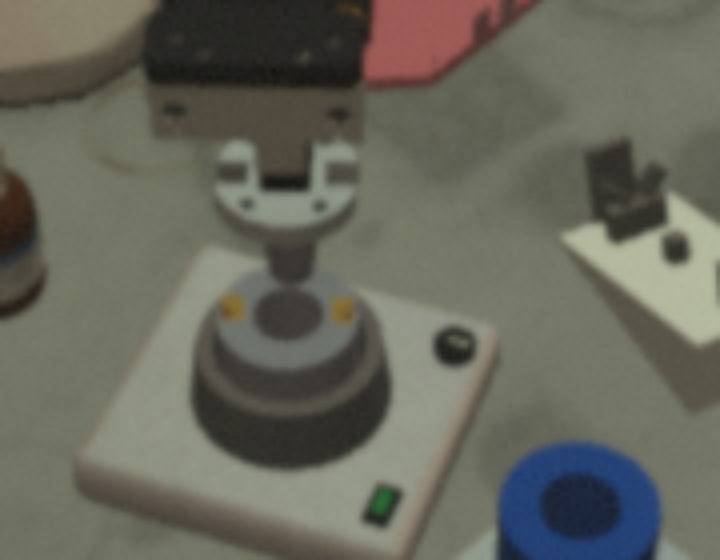

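The scene crop shows the flange slots at (232,172) and (342,172), right above the dogs at (231,308) and (342,310). The shank is over the bore at (287,316). Correcting the small offset and starting down.

```bash
python3 -m creep '[[[1,0.1,0.1,0.2,0,-0.5,-0.1],[1,0,0.4,0,0,0,0],[1,0,0.5,0,0,0,0],[1,0,0.6,0,0,0,0],[1,0,0.6,0,0,0,0],[1,0,0.6,0,0,0,0],[1,0,0.5,0,0,0,0],[1,0,0.3,0,0,0,0]]]' 40
python3 - <<'E'
from h import *
NOSE=np.array([.5987,-.2226,.08]); 
R=tool(30.4+90-180,H,0); plan(R,NOSE+[0,0,.048],1)
E
```

```text
t: 18.2
tool_pos: [0.5985, -0.2225, 0.1555]
orientation: [-1.416, 0.81, -0.809]
force: [0.2, -0.1, -2.3]
opening: 0.0238
t 18.2 grasp pt [ 0.5985 -0.2225  0.1635] q [-0.44  0.28  1.46 -0.    1.41  0.6 ] F [ 0.2 -0.1 -2.3] open 0.0238 turn left [ 0.08  0.05 -0.02] dist mm [  0.2  -0.1 -35.5]
[0.02, 3.55, 0.02, 0.08, 0.05, -0.02]
```

Well centred, 35 mm to go.

```bash
python3 -m creep '[[[1,0,0.4,0,0,0,0],[1,0,0.4,0,0,0,0],[1,0,0.4,0,0,0,0],[1,0,0.4,0,0,0,0],[1,0,0.3,0,0,0,0],[1,0,0.3,0,0,0,0],[1,0,0.2,0,0,0,0],[1,0,0,0,0,0,0]]]' 40
python3 - <<'E'
from h import *
NOSE=np.array([.5987,-.2226,.08]); 
R=tool(30.4+90-180,H,0); plan(R,NOSE+[0,0,.048],1)
E
```

```text
t: 19.0
tool_pos: [0.5988, -0.2229, 0.1294]
orientation: [-1.416, 0.81, -0.81]
force: [0.1, -0.8, -3.4]
opening: 0.0239
t 19.0 grasp pt [ 0.5988 -0.2228  0.1374] q [-0.44  0.3   1.48 -0.    1.36  0.6 ] F [ 0.1 -0.8 -3.4] open 0.0239 turn left [0.06 0.04 0.03] dist mm [-0.1  0.2 -9.4]
[-0.03, 0.94, 0.01, 0.06, 0.04, 0.03]
```

```bash
python3 -m creep '[[[1,0,0.2,0,0,0,0],[1,0,0.2,0,0,0,0],[1,0,0.2,0,0,0,0],[1,0,0.1,0,0,0,0],[1,0,0.1,0,0,0,0],[1,0,0.1,0,0,0,0],[1,0,0.1,0,0,0,0],[1,0,0,0,0,0,0]]]' 40
python3 - <<'E'
from h import *
NOSE=np.array([.5987,-.2226,.08]); 
R=tool(30.4+90-180,H,0); plan(R,NOSE+[0,0,.048],1); print(readout.read_state()["wrist_torque"])
E
```

```text
t: 19.8
tool_pos: [0.5996, -0.2235, 0.12]
orientation: [-1.416, 0.808, -0.812]
force: [-0.9, 0.2, -0.9]
opening: 0.0241
t 19.8 grasp pt [ 0.5996 -0.2235  0.128 ] q [-0.44  0.31  1.49 -0.    1.34  0.6 ] F [-0.9  0.2 -0.9] open 0.0241 turn left [-0.01  0.03  0.16] dist mm [-0.9  0.9  0. ]
[-0.13, -0.01, -0.03, -0.01, 0.03, 0.16]
[ 0.0086736  -0.0306774   0.00781009]
```

```bash
python3 -m creep '[[[1,0,0.1,0,0,0,0],[1,0,0.1,0,0,0,0],[1,0,0.1,0,0,0,0],[1,0,0.1,0,0,0,0],[1,0,0.1,0,0,0,0],[1,0,0.1,0,0,0,0],[1,0,0.1,0,0,0,0],[1,0,0.1,0,0,0,0]]]' 40
python3 - <<'E'
from h import *
from plant import optics
NOSE=np.array([.5987,-.2226,.08]); 
R=tool(30.4+90-180,H,0); plan(R,NOSE+[0,0,.048],1)
c=optics.read_camera("scene"); f=c["frame"][200:340,190:370]
cv2.imwrite(f"pics/scene7.png",cv2.resize(f,(720,560),interpolation=cv2.INTER_CUBIC)[:,:,::-1])
E
```

```text
t: 20.6
tool_pos: [0.5996, -0.2235, 0.1199]
orientation: [-1.416, 0.807, -0.812]
force: [-2.4, 1.7, 5.5]
opening: 0.0236
t 20.6 grasp pt [ 0.5996 -0.2235  0.1279] q [-0.44  0.31  1.49 -0.    1.34  0.6 ] F [-2.4  1.7  5.5] open 0.0236 turn left [-0.04  0.06  0.21] dist mm [-0.9  0.9  0.1]
[-0.12, -0.01, -0.03, -0.04, 0.06, 0.21]
```

View pics/scene7.png

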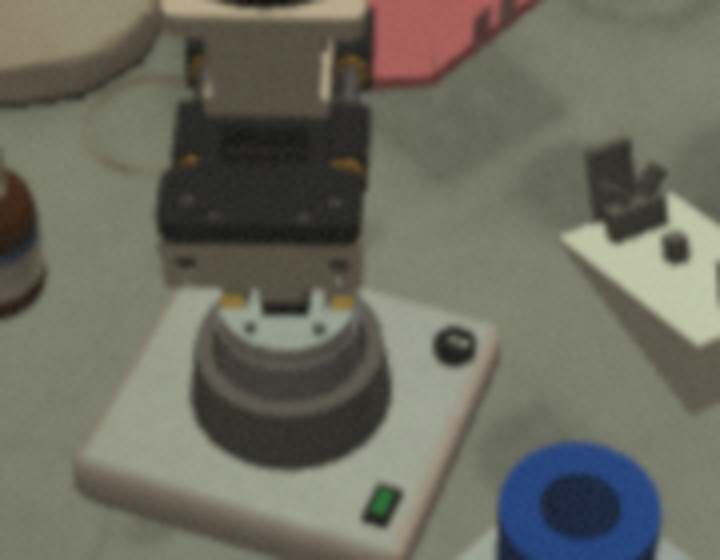

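The flange is down on the spindle face with the dogs visible in its slots at (232,300) and (342,300). The depth stopped changing and Fz rose to 5.5 N, so it is seated and still held. Releasing.

```bash
python3 -m creep '[[[1,0,0,0,0,0,0],[0.7,0,0,0,0,0,0],[0.4,0,0,0,0,0,0],[0,0,0,0,0,0,0],[0,0,0,0,0,0,0],[0,0,0,0,0,0,0],[0,0,0,0,0,0,0],[0,0,0,0,0,0,0]]]' 40 && python3 -m creep '[[[0,0,0,0,0,0,0],[0,0,0,0,0,0,0],[0,0,-1,0,0,0,0],[0,0,-2,0,0,0,0],[0,0,-3,0,0,0,0],[0,0,-3,0,0,0,0],[0,0,-3,0,0,0,0],[0,0,-2,0,0,0,0]]]' 40 && python3 -m creep '[[[0,0,0,0,0,0,0],[0,0,0,0,0,0,0],[0,0,0,0,0,0,0],[0,0,0,0,0,0,0],[0,0,0,0,0,0,0],[0,0,0,0,0,0,0],[0,0,0,0,0,0,0],[0,0,0,0,0,0,0]]]' 40
python3 - <<'E'
from h import *
from plant import optics
for n in ("wrist","scene"):
    c=optics.read_camera(n); h=cv2.cvtColor(c["frame"],cv2.COLOR_RGB2HSV); W=cloud(c)
    o=cv2.inRange(h,(0,140,80),(14,255,255)); k,l,st,ce=cv2.connectedComponentsWithStats(o); print(n,[(st[i].tolist(),ce[i].round(1),ray(c,*ce[i],.152).round(4),np.nanmedian(W[l==i],0).round(4)) for i in range(1,k) if st[i,4]>60])
    if n=="wrist": cv2.imwrite("pics/wrist8.png",c["frame"][:,:,::-1])
E
```

```text
t: 21.45
tool_pos: [0.6002, -0.2233, 0.1203]
orientation: [-1.416, 0.805, -0.813]
force: [0.6, -0.2, -0.0]
opening: 0.0714
t: 22.25
tool_pos: [0.5973, -0.2218, 0.2638]
orientation: [-1.416, 0.812, -0.807]
force: [0.9, -0.7, -0.1]
opening: 0.093
t: 23.05
tool_pos: [0.5968, -0.2216, 0.2628]
orientation: [-1.416, 0.812, -0.806]
force: [-0.7, 0.6, 0.1]
opening: 0.093
wrist [([412, 40, 37, 25, 350], array([429.6,  55. ]), array([ 0.7323, -0.2212,  0.152 ]), array([ 0.7545, -0.2349,  0.0631])), ([136, 137, 41, 37, 442], array([156.3, 155.3]), array([ 0.5903, -0.1006,  0.152 ]), array([ 0.5523, -0.0568,  0.0099])), ([310, 226, 24, 18, 427], array([321.5, 234.5]), array([ 0.5992, -0.2226,  0.152 ]), array([ 0.5992, -0.2226,  0.1522]))]
scene [([298, 121, 25, 12, 166], array([310., 127.]), array([ 0.7029, -0.5565,  0.152 ]), array([ 0.7661, -0.6719,  0.0607])), ([256, 245, 9, 8, 70], array([260. , 248.5]), array([ 0.5996, -0.2237,  0.152 ]), array([ 0.5987, -0.2227,  0.1535])), ([220, 379, 19, 24, 132], array([228.7, 390.4]), array([0.493 , 0.0069, 0.152 ]), array([ 0.5498, -0.0543,  0.0114]))]
```

View pics/wrist8.png

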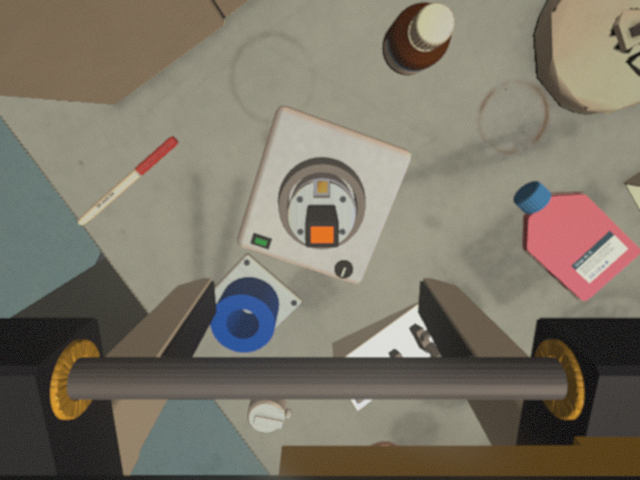

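The wrist view shows the arbor upright in the spindle. A dog fills the slot at (321,187), and the orange end at (321,234) lies at (0.599, -0.223, 0.152), which is the seated height. The fingers are clear, and the bottle, counter and dish stand where they were. Handing in.

```bash
python3 -c "
from plant import robot; print(robot.close_job())"
```

```text
the job is handed in; nothing more can be done
None
```

The rotor arbor is seated in the drive unit's spindle with its slots over the dogs and released. I handed the job in at about 23 s; `close_job` gives no verdict.

- **Stand step:** I lifted the arbor from the cradle, pitched it upright and stood it in the blue bench stand. I let go and backed off, then took it again from straight above.
- **Spindle step:** I lowered it until it stopped moving down and the upward force rose to about 5.5 N, still held at a set grip of 40 N. Then I opened the fingers and retreated.
- **Last checks:**
  - The arbor's end measured at (0.599, -0.223, 0.152) m. That is about 0.5 mm from the spindle axis and at the height expected for a flush flange, within the cameras' roughly 2 mm.
  - A dog was visible in its slot after release, and both were visible just before it. The fingers were clear, with wrist force under 1 N.
- **Checked by eye only:** The bottle and tally counter looked upright and in place in the last wrist picture. The petri dish was only just in view, and I did not re-measure any of the three.
- **Disagreements:** None of the checks failed. In the scene view the arbor's end came out about 1 mm from the wrist view, within calibration. At full depth the gripper sat about 1.3 mm off my measured spindle centre, which I put down to the taper centring the arbor.

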